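# Clamp the red-capped bottle in its bottle vise

## Task

Two blue bottle vises stand on the bench, each with a sample bottle standing loose between its open jaws. Turn the crank of the vise that holds the red-capped bottle clockwise (seen from above) by its black knob until the jaw holds the bottle firmly and upright against the fixed jaw, then let go. Leave the other vise as it is.

Things in the scene. Friction and masses are not known exactly. Their poses are not given: they have to be found in the camera images.
- crank_knob: Black upright cylindrical knob, 21 mm diameter, 36 mm tall, on the crank of the vise with the red-capped bottle. Origin at its centre, about 102 mm above the worktop; 6 mm free below it. It circles the crank axis at a radius of 50 mm and spins freely on its pin, so what holds it need not turn with it. Best taken from above.
- crank_axis (a point): Point on that crank's vertical axis, at the height of the knob's centre. Steel hub and arm lie below the knob (tops 81 and 78 mm above the worktop), then the blue gear housing, 66 x 80 mm, top 62 mm high. The bottle stands beyond, on the far side from the robot: its centre is first about 119 mm from the axis, 128 mm when clamped.
- crank (a joint): That crank's angle, 0 to 4.4 rad, at start 0 to 0.5; grows clockwise seen from above, moving the jaw 14 mm per rad. At 0 the knob is right of the axis, at 1.57 on the robot's side, at 3.14 left (plus the vise's yaw). Turning takes 4 N at the knob. The 64 mm bottle is met on both sides at 2.93; then a sprung pad yields, +5 N for 0.2 rad more, which clamps well. Friction holds it when let go.
- jaw: Moving jaw of that vise, blue with a black rubber pad, 88 mm wide, top about 62 mm above the worktop; origin at the middle of its rubber face, 38 mm above the worktop. It slides along its own +x axis, away from the crank, towards the fixed jaw, whose face is 105 mm from it when the crank is at 0.
- red_bottle: White square sample bottle with a red screw cap, 64 x 64 mm, 137 mm tall, 0.34 kg, standing loose on the vise's 12 mm thick bed between its jaws; origin at the centre of its underside, z up.
- crank_knob_other: The same kind of black knob on the crank of the other, identical vise, which holds the smaller bottle with a white cap (54 x 54 x 103 mm). To be left alone. The two vises may have changed places.

How it is judged:
By the outcome, as a careful person would: the job done as asked, in the order asked, and still so for the second after the job is handed in, with the robot touching nothing.
It also fails if it takes over 42 s, if anything falls off the work surface, if the arm or the gripper's body presses on something with over 40 N, if the wrist force passes 120 N, or if a joint passes its speed limit or range.

## Robot

A 7-joint arm with a two-finger parallel gripper is mounted at the origin on a cart in front of the work surface, level with it; the furniture and walls round the work are solid. World frame = base frame: x ahead of the robot, y to its left, z up, the work surface at z = 0. Lengths are in m, angles in rad, forces in N, time in s.
With the tool pointing down it reaches from about 0.425 to 0.95 m from the base axis. Payload 16.7 kg.
Tool frame: the origin (TCP) lies on the centre line of the jaws, within the pads' length; the fingertips stand 17 mm ahead of it and the grasp point (between the pads) lies 2 mm behind it (arm.nose_length is the distance from the TCP to the fingertips, in m); z points along the fingers, y is the line along which they close (so a half turn about z gives the same grasp; the last joint's range is limited). The gripper opens to 94 mm and grips with 3 to 60 N. Pads are 16 mm wide; open, the fingers measure 119 mm over their backs; the gripper's body (75 mm by 177 mm) begins 78 mm behind the grasp point.
Start: joints at [-1.3, 0.426, 0.074, 1.606, -0.034, 1.111, -0.067], TCP at [0.276, 0.616, 0.222] pointing down, gripper open.
Joint ranges: [-2.85, 2.85], [-0.5, 2.14], [-1.23, 1.37], [0.21, 2.46], [-1.02, 4.16], [0.16, 2.05], [-2.73, 2.73]. Speed limits (rad/s): [1.89, 1.89, 2.39, 2.39, 3.01, 3.01, 3.01].

## Interface

Orientations are given as a unit quaternion [x, y, z, w].
In Python, from bench import arm gives the robot as it stands. The module is installed in compiled form; this text tells all that it offers.
- The arm moves only by the tool apply_moves, never from a script. Its arguments are lists of equal length, an entry for each row: "travel": the shift along the tool's x, y, z scaled (see below), a list of three; "dr": the turn, a rotation vector about the tool's x, y, z scaled (see below), a list of three. In form: {"travel": [[dx, dy, dz], ...], "dr": [[wx, wy, wz], ...]}. A call has 1 to 8 rows; each row shifts and turns the commanded pose from where the row before left it, along the tool's axes as they then stand; what a row does not reach is not made up. The controller multiplies each number of a shift by 400 mm and each number of a turn by 0.15 rad. A row lasts 1/10 s, in which the tool goes at most 50 mm and 8.59 degrees, less where a joint would pass 70% of its speed; a pose out of reach is approached as far as the arm can. A call with a number of a shift or a turn outside -1 to 1 is refused whole. A call with a gripper value outside its range is refused whole. "grip" is the finger opening in mm, from 0 to 94, set as the call begins (left out, the last holds). The fingers move at their own pace and stop on an object; the grip force is fixed at half the most. Time passes only in rows, so rows that do not move let the fingers close. It gives the time, the measured TCP pose, the force, the opening and the grip force at its end, in the units of the state.
- arm.get_obs(): the state, without advancing time (a new reading comes with each control period).
- arm.read_camera(name): name is "side" or "top"; returns a dict with "image" (384x512x3 uint8, blue, green, red), "mtx" (3x3 intrinsics, pixels), "k1" (the pictures are not rectified: a ray, as slopes to the right and down, at radius r is drawn at 1 + k1 r^2 times it, then the intrinsics apply), "extrinsics" (4x4, takes a point from camera to world coordinates). Camera axes: x right, y down, z forward; pixel columns grow to the right and rows downward; lengths in m; the calibration is good to about 2 mm. A picture is of the moment at which its call begins. There is no depth.
- arm.job_done(): hands the job in; it is judged then, once.
The state is a dict: "time_s": time; "qpos": joint angles; "qd": joint speeds; "tau": joint torques, N m; "eef_pos": TCP position; "tcp_rot": TCP orientation; "force": force on the tool from outside, world axes, zero at the start; "ft_torque": the same for the moment, N m; "opening": finger opening in m; "gripper_force": force on a finger pad.
Only numpy, scipy, OpenCV 4.12 (cv2) and the standard library are available. Lean on these libraries where they do the work, as an engineer would, in place of code of your own. Each camera call takes 0.05 s, during which the arm holds its last target. There are 200 camera calls.

## Working session

There is one attempt and no reset: what is moved stays moved. The work goes in short steps, Python scripts to look and compute and a tool call to move; the robot and the scene stay as the last step left them, time stands still between calls to the robot, and variables do not carry over. Pictures are saved under pics/ and viewed, at most 10 in all, crops included, and the job is handed in when it is done.

Besides the shell and the picture viewer there is one more tool, called after ">>>" as name(argument=value, ...), one argument or row to a line, values as JSON. apply_moves: Moves the arm, as the interface text tells. Its arguments: {"type":"object","properties":{"travel":{"type":"array"},"dr":{"type":"array"},"grip":{"type":"number"}},"required":["travel","dr"]}

```bash
mkdir -p pics
cat > h.py <<'E'
import numpy as np, cv2
from bench import arm
def cam(n):
    return arm.read_camera(n)
def ray(c,u,v):
    K=np.array(c["mtx"],float);k=c["k1"]
    p=cv2.undistortPoints(np.array([[[u,v]]],float),K,np.array([k,0,0,0,0.]))[0,0]
    T=np.array(c["extrinsics"]);d=T[:3,:3]@np.array([p[0],p[1],1]);return T[:3,3],d
def plane(c,u,v,z):
    o,d=ray(c,u,v);return o+d*(z-o[2])/d[2]
def proj(c,P):
    T=np.array(c["extrinsics"]);q=T[:3,:3].T@(np.array(P)-T[:3,3]);x,y=q[0]/q[2],q[1]/q[2]
    f=1+c["k1"]*(x*x+y*y);K=np.array(c["mtx"]);return K[0,0]*x*f+K[0,2],K[1,1]*y*f+K[1,2]
E
python3 - <<'E'
from h import *
s=arm.get_obs();print({k:np.round(v,3) for k,v in s.items()})
a,b=cam("top"),cam("side")
for c in(a,b):print(np.round(c["mtx"],1),c["k1"],np.round(c["extrinsics"],3))
cv2.imwrite("pics/t0.png",a["image"]);cv2.imwrite("pics/s0.png",b["image"])
E
```

```text
{'time_s': np.float64(0.0), 'qpos': array([-1.3  ,  0.427,  0.074,  1.607, -0.034,  1.111, -0.067]), 'qd': array([-0.   , -0.001,  0.001,  0.   , -0.001,  0.001,  0.003]), 'tau': array([-1.0000e-03, -9.3583e+01,  3.6660e+00, -4.5417e+01, -4.9000e-02,
        2.0000e-02,  0.0000e+00]), 'eef_pos': array([0.276, 0.616, 0.222]), 'tcp_rot': array([ 0.209,  0.978, -0.001, -0.   ]), 'force': array([ 1.073, -0.681,  0.705]), 'ft_torque': array([-0.015,  0.052,  0.026]), 'gripper_force': np.float64(0.0), 'opening': np.float64(0.094)}
[[400.6   0.  256.2]
 [  0.  400.6 191.5]
 [  0.    0.    1. ]] -0.009147278336895189 [[-0.019 -0.998  0.065  0.546]
 [-0.999  0.02   0.025 -0.064]
 [-0.026 -0.064 -0.998  0.932]
 [ 0.     0.     0.     1.   ]]
[[394.4   0.  255.3]
 [  0.  394.4 191.8]
 [  0.    0.    1. ]] -0.014525745642121389 [[-0.521 -0.699  0.49   0.165]
 [-0.854  0.433 -0.289  0.215]
 [-0.01  -0.569 -0.822  0.849]
 [ 0.     0.     0.     1.   ]]
```

View pics/t0.png

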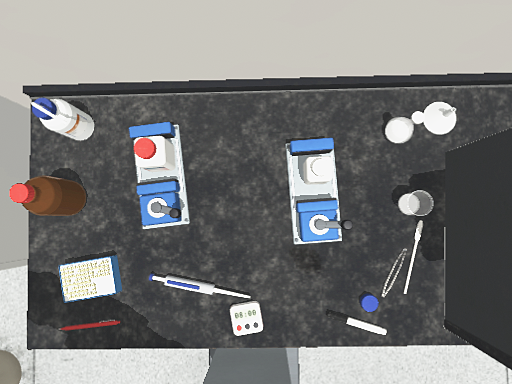

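View pics/s0.png

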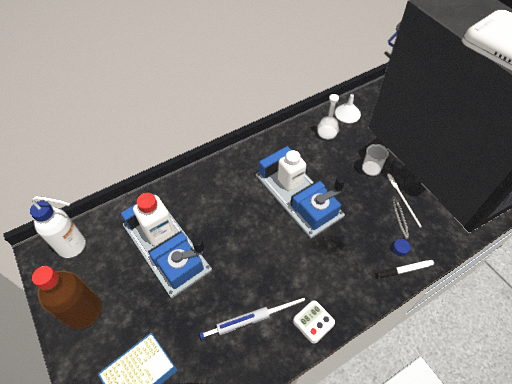

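The red-capped vise is the left one in the top view: hub near (156,208), knob near (175,212), cap near (145,148). In the side view the knob is near (197,245). I'll zoom in on both views.

Run:
```python
from h import *
a=cv2.imread("pics/t0.png")[115:235,110:210];b=cv2.imread("pics/s0.png")[185:300,110:220]
a=cv2.resize(a,(400,480),interpolation=cv2.INTER_CUBIC);b=cv2.resize(b,(400,418),interpolation=cv2.INTER_CUBIC)
b=cv2.copyMakeBorder(b,0,62,0,0,cv2.BORDER_CONSTANT);cv2.imwrite("pics/z.png",np.hstack([a,b]))
```

```text
(no output)
```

View pics/z.png

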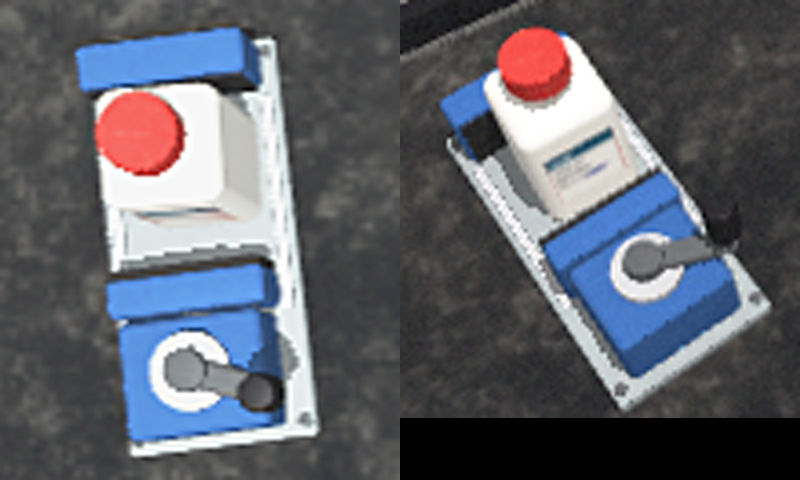

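The zoom shows the hub at top (156.5,207.3), the knob at top (175,212), and the knob at side about (198,246). The bed corners are visible, and the bottle has its back to the far jaw.

Run:
```python
from h import *
a,b=cam("top"),cam("side")
def Z(x,y):return 110+x/4,115+y/4
def S(x,y):return 110+(x-400)/3.636,185+y/3.636
hub=plane(a,*Z(186,369),.081);print("hub top",hub,"side",plane(b,*S(645,258),.081))
for n,p,q in(("br",(315,435),(770,295)),("bl",(133,455),(622,408)),("tr",(272,40),None)):
    print(n,plane(a,*Z(*p),.012), plane(b,*S(*q),.012) if q else'')
g=cv2.cvtColor(a["image"],cv2.COLOR_BGR2GRAY)[200:225,160:190];print(g[:, :])
for ax in(0,):
  for z in(.102,.12):print("knob",z,plane(a,*Z(260,388),z))
print("knobside",plane(b,*S(722,222),.102))
def tri(r1,r2):
    (o,d),(p,e)=r1,r2;A=np.c_[d,-e];t=np.linalg.lstsq(A,p-o,rcond=None)[0];return o+d*t[0],p+e*t[1]
print(tri(ray(a,*Z(260,388)),ray(b,*S(722,222))))
```

```text
hub top [0.57193324 0.17098557 0.081     ] side [0.56767879 0.17363138 0.081     ]
br [0.5346268  0.11535099 0.012     ] [0.53933978 0.11355453 0.012     ]
bl [0.5249987  0.22101304 0.012     ] [0.52117927 0.22367014 0.012     ]
tr [0.76555962 0.13890944 0.012     ] 
[[245 247 252 253 164 135 142 143 143 143 142 142 141 140 128 105  71  74
   63  92 145 131 175 241 236 237 211  89  58  63]
 [246 243 244 249 248 116 138 143 143 143 142 143 144 144 132 111  70  68
   64  84 131 135 177 247 238 236 212 110  51  60]
 [255 250 245 246 253 253  89 140 143 143 143 144 147 152 132  71  66  68
   66  86 133 141 130 175 242 237 220 124  50  60]
 [169 255 251 248 249 253 191 136 140 143 142 146 137  79  80  74  69  69
   65  76 118 143 133 177 248 239 224 135  59  59]
 [ 91 233 255 255 255 255 240 124 141 142 143 147 141  78  80  77  70  68
   66  76 119 146 137 129 175 244 233 157  58  56]
 [ 99  68 117 136 199 255 255  99 148 149 149 137  79  83  83  81  71  68
   67  79 121 146 139 129 174 246 238 177  66  59]
 [142  80 134 116 108 115 107 100  60  77 105 149  81  86  86  82  73  69
   67  7
[... 1819 characters left out ...]
138 136 136 134 130 123 116 108  95  76  61  73
  129 165 192 246 239 237 238 218 187 183 233 146]
 [136 137 130 124 114 107  93  77  67  72 119 155 151 167 214 228 254 254
  250 246 241 239 238 239 242 244 248 249 244 168]
 [ 67  72 120 158 150 164 210 224 253 248 246 245 245 246 245 244 243 243
  242 241 244 247 249 247 247 251 248 247 223  88]
 [254 251 247 244 244 244 244 244 242 241 240 241 245 248 248 246 246 250
  244 240 217 151 126 110 101  91  84  88  74  64]]
knob 0.102 [0.56066835 0.12638009 0.102     ]
knob 0.12 [0.56035383 0.12224739 0.12      ]
knobside [0.55401972 0.12695386 0.102     ]
(array([0.56082478, 0.12843555, 0.09304745]), array([0.55901526, 0.12581753, 0.09241475]))
```

Run:
```python
from h import *
a=cam("top")
k=plane(a,173.8,212.9,.12);h=np.array([.570,.172])
print(k,k[:2]-h,np.linalg.norm(k[:2]-h)); v=k[:2]-h
yaw=.097;r=np.array([np.sin(yaw),-np.cos(yaw)]);f=np.array([-np.cos(yaw),-np.sin(yaw)])
print("angle",np.arctan2(v@f,v@r))
from scipy.spatial.transform import Rotation as R
s=arm.get_obs();print(R.from_quat(s["tcp_rot"]).as_matrix().round(3))
# wall of other side view at side
```

```text
[0.55856809 0.12471799 0.12      ] [-0.01143191 -0.04728201] 0.04864439115157672
angle 0.3342287084781424
[[-0.913  0.409 -0.   ]
 [ 0.409  0.913 -0.001]
 [-0.    -0.001 -1.   ]]
```

>>> apply_moves(
  travel=[
    [-0.082, -0.06, 0],
    [-0.082, -0.06, 0],
    [-0.082, -0.06, 0],
    [-0.082, -0.06, 0],
    [-0.082, -0.06, 0],
    [-0.082, -0.06, 0],
    [-0.082, -0.06, 0],
    [-0.082, -0.06, 0],
  ],
  dr=[
    [0, 0, 0],
    [0, 0, 0],
    [0, 0, 0],
    [0, 0, 0],
    [0, 0, 0],
    [0, 0, 0],
    [0, 0, 0],
    [0, 0, 0],
  ],
  grip=60,
)

```text
time_s: 1.05
eef_pos: [0.4373, 0.3321, 0.2226]
tcp_rot: [0.209, 0.978, 0.0, 0.0]
force: [0.8, 1.1, -1.0]
opening: 0.0604
gripper_force: 0.0
```

>>> apply_moves(
  travel=[
    [-0.082, -0.06, 0],
    [-0.082, -0.06, 0],
    [-0.082, -0.06, 0],
    [-0.082, -0.06, 0],
    [-0.082, -0.06, 0],
    [-0.082, -0.06, 0],
    [0, 0, 0],
    [0, 0, 0],
  ],
  dr=[
    [0, 0, 0],
    [0, 0, 0],
    [0, 0, 0],
    [0, 0, 0],
    [0, 0, 0],
    [0, 0, 0],
    [0, 0, 0],
    [0, 0, 0],
  ],
)

```text
time_s: 1.85
eef_pos: [0.5578, 0.121, 0.2223]
tcp_rot: [0.21, 0.978, -0.0, -0.0]
force: [1.2, -0.5, 0.1]
opening: 0.0598
gripper_force: 0.0
```

```bash
cat > st.py <<'E'
import sys
from h import *
from scipy.spatial.transform import Rotation as R
s=arm.get_obs();M=R.from_quat(s["tcp_rot"]).as_matrix()
print({k:np.round(s[k],3) for k in("time_s","qpos","eef_pos","force","ft_torque","opening","gripper_force")});print(M.round(3))
if len(sys.argv)>3:
    d=np.array(list(map(float,sys.argv[1:4])))-s["eef_pos"];print("scaled",(M.T@d/.4).round(4))
E
python3 st.py .558 .124 .222
```

```text
{'time_s': np.float64(1.85), 'qpos': array([-0.602,  0.263,  0.331,  1.859, -0.098,  1.036,  0.917]), 'eef_pos': array([0.558, 0.121, 0.222]), 'force': array([ 1.241, -0.493,  0.101]), 'ft_torque': array([0.03 , 0.057, 0.033]), 'opening': np.float64(0.06), 'gripper_force': np.float64(0.0)}
[[-0.912  0.41  -0.   ]
 [ 0.41   0.912 -0.   ]
 [ 0.    -0.    -1.   ]]
scaled [0.0025 0.007  0.0008]
```

>>> apply_moves(
  travel=[
    [0.0025, 0.007, 0.05],
    [0, 0, 0.08],
    [0, 0, 0.06],
    [0, 0, 0],
  ],
  dr=[
    [0, 0, 0],
    [0, 0, 0],
    [0, 0, 0],
    [0, 0, 0],
  ],
  grip=50,
)

```text
time_s: 2.25
eef_pos: [0.5555, 0.1258, 0.1438]
tcp_rot: [0.208, 0.978, -0.001, -0.002]
force: [0.8, 0.0, 0.3]
opening: 0.0503
gripper_force: 0.0
```

```bash
python3 st.py .558 .124 .105
python3 - <<'E'
from h import *
a,b=cam("top"),cam("side")
A=cv2.resize(a["image"][130:250,120:220],(400,480),interpolation=cv2.INTER_CUBIC);B=cv2.resize(b["image"][190:310,140:240],(400,480),interpolation=cv2.INTER_CUBIC)
cv2.imwrite("pics/z2.png",np.hstack([A,B]))
E
```

```text
{'time_s': np.float64(2.25), 'qpos': array([-0.587,  0.354,  0.31 ,  1.932, -0.137,  0.881,  0.945]), 'eef_pos': array([0.556, 0.126, 0.144]), 'force': array([0.752, 0.016, 0.284]), 'ft_torque': array([ 0.023,  0.055, -0.005]), 'opening': np.float64(0.05), 'gripper_force': np.float64(0.0)}
[[-0.914  0.407 -0.005]
 [ 0.407  0.914 -0.001]
 [ 0.004 -0.003 -1.   ]]
scaled [-0.0078 -0.0013  0.0969]
```

View pics/z2.png

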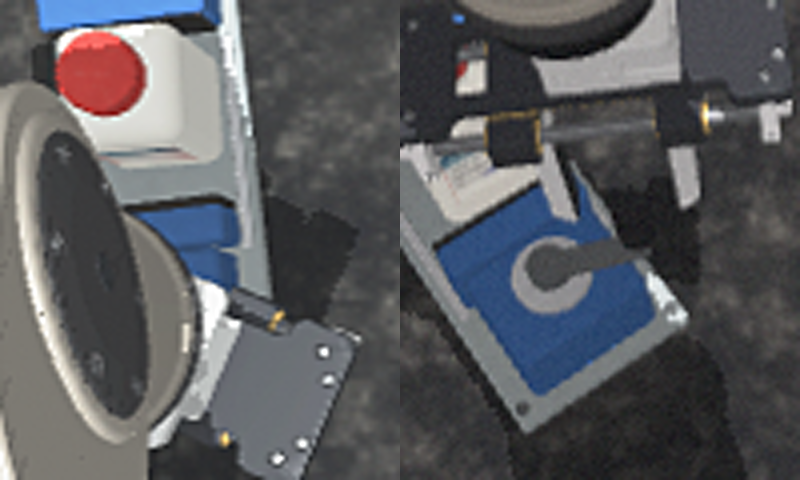

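The fingers straddle the knob, with tips near (565,215) and (685,205) and the knob about (634,228) in shadow. Next: descend and close.

>>> apply_moves(
  travel=[
    [-0.004, -0.001, 0.04],
    [0, 0, 0.04],
    [0, 0, 0.017],
    [0, 0, 0],
  ],
  dr=[
    [0, 0, 0],
    [0, 0, 0],
    [0, 0, 0],
    [0, 0, 0],
  ],
)

```text
time_s: 2.75
eef_pos: [0.5592, 0.1241, 0.1081]
tcp_rot: [0.209, 0.978, 0.0, -0.0]
force: [0.1, -0.0, 0.6]
opening: 0.0501
gripper_force: 0.0
```

>>> apply_moves(
  travel=[
    [0, 0, 0],
    [0, 0, 0],
    [0, 0, 0],
    [0, 0, 0],
    [0, 0, 0],
  ],
  dr=[
    [0, 0, 0],
    [0, 0, 0],
    [0, 0, 0],
    [0, 0, 0],
    [0, 0, 0],
  ],
  grip=10,
)

```text
time_s: 3.25
eef_pos: [0.5598, 0.125, 0.1081]
tcp_rot: [0.208, 0.978, 0.001, 0.001]
force: [3.9, 7.3, -0.6]
opening: 0.0201
gripper_force: 30.0
```

```bash
python3 st.py .558 .124 .105
```

```text
{'time_s': np.float64(3.25), 'qpos': array([-0.569,  0.404,  0.297,  1.954, -0.161,  0.805,  0.968]), 'eef_pos': array([0.56 , 0.125, 0.108]), 'force': array([ 3.895,  7.299, -0.564]), 'ft_torque': array([ 1.505, -0.689, -0.002]), 'opening': np.float64(0.02), 'gripper_force': np.float64(30.0)}
[[-0.913  0.408  0.002]
 [ 0.408  0.913  0.001]
 [-0.001  0.002 -1.   ]]
scaled [ 0.0032 -0.0043  0.0079]
```

```bash
cat > arc.py <<'E'
import numpy as np,sys
yaw=.097;r=np.array([np.sin(yaw),-np.cos(yaw)]);f=np.array([-np.cos(yaw),-np.sin(yaw)])
X=np.array([-.913,.408]);Y=np.array([.408,.913])
P=lambda a:.05*(np.cos(a)*r+np.sin(a)*f)
a0,st,n=map(float,sys.argv[1:4])
for i in range(int(n)):
    d=P(a0+st*(i+1))-P(a0+st*i);print(round(a0+st*(i+1),2),[round(d@X/.4,4),round(d@Y/.4,4),0])
E
python3 arc.py .32 .1 29
```

```text
0.42 [np.float64(0.0124), np.float64(-0.0018), 0]
0.52 [np.float64(0.0125), np.float64(-0.0006), 0]
0.62 [np.float64(0.0125), np.float64(0.0007), 0]
0.72 [np.float64(0.0123), np.float64(0.0019), 0]
0.82 [np.float64(0.0121), np.float64(0.0031), 0]
0.92 [np.float64(0.0117), np.float64(0.0043), 0]
1.02 [np.float64(0.0112), np.float64(0.0055), 0]
1.12 [np.float64(0.0106), np.float64(0.0066), 0]
1.22 [np.float64(0.0099), np.float64(0.0076), 0]
1.32 [np.float64(0.0091), np.float64(0.0085), 0]
1.42 [np.float64(0.0082), np.float64(0.0094), 0]
1.52 [np.float64(0.0072), np.float64(0.0102), 0]
1.62 [np.float64(0.0062), np.float64(0.0109), 0]
1.72 [np.float64(0.0051), np.float64(0.0114), 0]
1.82 [np.float64(0.0039), np.float64(0.0119), 0]
1.92 [np.float64(0.0027), np.float64(0.0122), 0]
2.02 [np.float64(0.0015), np.float64(0.0124), 0]
2.12 [np.float64(0.0002), np.float64(0.0125), 0]
2.22 [np.float64(-0.001), np.float64(0.0125), 0]
2.32 [np.float64(-0.0023), np.float64(0.0123), 0]
2.42 [np.float64(-0.0035), np.float64(0.012), 0]
2.52 [np.float64(-0.0047), np.float64(0.0116), 0]
2.62 [np.float64(-0.0058), np.float64(0.0111), 0]
2.72 [np.float64(-0.0069), np.float64(0.0104), 0]
2.82 [np.float64(-0.0079), np.float64(0.0097), 0]
2.92 [np.float64(-0.0088), np.float64(0.0089), 0]
3.02 [np.float64(-0.0096), np.float64(0.0079), 0]
3.12 [np.float64(-0.0104), np.float64(0.0069), 0]
3.22 [np.float64(-0.011), np.float64(0.0059), 0]
```

>>> apply_moves(
  travel=[
    [0.0124, 0.001, 0],
    [0.0125, -0.0006, 0],
    [0.0125, 0.0007, 0],
    [0.0123, 0.0019, 0],
    [0.0121, 0.0031, 0],
  ],
  dr=[
    [0, 0, 0],
    [0, 0, 0],
    [0, 0, 0],
    [0, 0, 0],
    [0, 0, 0],
  ],
)

```text
time_s: 3.75
eef_pos: [0.539, 0.1368, 0.1083]
tcp_rot: [0.209, 0.978, 0.001, 0.002]
force: [9.9, 3.6, -7.0]
opening: 0.0201
gripper_force: 30.0
```

```bash
python3 st.py .53 .124 .108
```

```text
{'time_s': np.float64(3.75), 'qpos': array([-0.605,  0.377,  0.296,  1.994, -0.152,  0.788,  0.928]), 'eef_pos': array([0.539, 0.137, 0.108]), 'force': array([ 9.858,  3.597, -7.049]), 'ft_torque': array([ 0.823, -2.337, -0.008]), 'opening': np.float64(0.02), 'gripper_force': np.float64(29.998)}
[[-0.913  0.408  0.003]
 [ 0.408  0.913  0.001]
 [-0.003  0.002 -1.   ]]
scaled [ 0.0075 -0.0385  0.0006]
```

>>> apply_moves(
  travel=[
    [0.011, 0.006, 0],
    [0.0107, 0.0065, 0],
    [0.0106, 0.0066, 0],
    [0.0099, 0.0076, 0],
    [0.0091, 0.0085, 0],
    [0.0082, 0.0094, 0],
    [0.0072, 0.0102, 0],
    [0.0062, 0.0109, 0],
  ],
  dr=[
    [0, 0, 0],
    [0, 0, 0],
    [0, 0, 0],
    [0, 0, 0],
    [0, 0, 0],
    [0, 0, 0],
    [0, 0, 0],
    [0, 0, 0],
  ],
)

```text
time_s: 4.55
eef_pos: [0.5233, 0.1715, 0.1082]
tcp_rot: [0.209, 0.978, 0.0, 0.001]
force: [9.3, -4.5, -4.1]
opening: 0.0203
gripper_force: 30.0
```

>>> apply_moves(
  travel=[
    [0.004, 0.012, 0],
    [0.0028, 0.0123, 0],
    [0.0022, 0.0122, 0],
    [0.0015, 0.0124, 0],
    [0.0002, 0.0125, 0],
    [-0.001, 0.0125, 0],
    [-0.0023, 0.0123, 0],
    [-0.0035, 0.012, 0],
  ],
  dr=[
    [0, 0, 0],
    [0, 0, 0],
    [0, 0, 0],
    [0, 0, 0],
    [0, 0, 0],
    [0, 0, 0],
    [0, 0, 0],
    [0, 0, 0],
  ],
)

```text
time_s: 5.35
eef_pos: [0.5367, 0.2075, 0.108]
tcp_rot: [0.209, 0.978, -0.0, 0.0]
force: [-0.9, -6.8, 5.8]
opening: 0.0201
gripper_force: 30.0
```

```bash
python3 st.py .53 .124 .108
```

```text
{'time_s': np.float64(5.35), 'qpos': array([-0.704,  0.406,  0.279,  1.947, -0.149,  0.808,  0.805]), 'eef_pos': array([0.537, 0.207, 0.108]), 'force': array([-0.859, -6.804,  5.837]), 'ft_torque': array([-1.751,  0.086,  0.055]), 'opening': np.float64(0.02), 'gripper_force': np.float64(30.002)}
[[-0.912  0.409  0.   ]
 [ 0.409  0.912 -0.001]
 [-0.001 -0.001 -1.   ]]
scaled [-0.0702 -0.1973  0.0003]
```

>>> apply_moves(
  travel=[
    [-0.0047, 0.0116, 0],
    [-0.0058, 0.0111, 0],
    [-0.0069, 0.0104, 0],
    [-0.0079, 0.0097, 0],
    [-0.0088, 0.0089, 0],
    [0, 0, 0],
  ],
  dr=[
    [0, 0, 0],
    [0, 0, 0],
    [0, 0, 0],
    [0, 0, 0],
    [0, 0, 0],
    [0, 0, 0],
  ],
)

```text
time_s: 5.95
eef_pos: [0.5579, 0.221, 0.1081]
tcp_rot: [0.209, 0.978, -0.0, 0.0]
force: [0.5, -3.7, 5.0]
opening: 0.0201
gripper_force: 30.0
```

```bash
cat > an.py <<'E'
from h import *
s=arm.get_obs();yaw=.097;r=np.array([np.sin(yaw),-np.cos(yaw)]);f=np.array([-np.cos(yaw),-np.sin(yaw)])
v=s["eef_pos"][:2]-[.573,.173];a=np.arctan2(v@f,v@r);t=-np.sin(a)*r+np.cos(a)*f
print("angle",a,"R",np.linalg.norm(v),"Ft",s["force"][:2]@t,"Fr",s["force"][:2]@v/np.linalg.norm(v),s["force"])
E
python3 an.py
```

```text
angle 2.9330026122097954 R 0.050320189501521485 Ft -0.5963266827800946 Fr -3.7159083318704376 [ 0.54925443 -3.72315724  5.01515474]
```

>>> apply_moves(
  travel=[
    [-0.0048, 0.004, 0],
    [-0.0048, 0.004, 0],
    [-0.0052, 0.0034, 0],
    [-0.0052, 0.0034, 0],
  ],
  dr=[
    [0, 0, 0],
    [0, 0, 0],
    [0, 0, 0],
    [0, 0, 0],
  ],
)

```text
time_s: 6.35
eef_pos: [0.5663, 0.223, 0.1079]
tcp_rot: [0.209, 0.978, -0.001, -0.001]
force: [-6.8, -4.6, 10.2]
opening: 0.0199
gripper_force: 30.0
```

```bash
python3 an.py
```

```text
angle 3.1064637137086346 R 0.05048514685835749 Ft -7.32959361181611 Fr -3.6651146424309164 [-6.78284653 -4.59880428 10.20066442]
```

>>> apply_moves(
  travel=[
    [-0.003, 0.0018, 0],
    [-0.003, 0.0018, 0],
  ],
  dr=[
    [0, 0, 0],
    [0, 0, 0],
  ],
)

```text
time_s: 6.55
eef_pos: [0.5689, 0.2234, 0.1079]
tcp_rot: [0.209, 0.978, -0.001, -0.001]
force: [-7.4, -4.9, 10.3]
opening: 0.0206
gripper_force: 30.0
```

```bash
python3 an.py
```

```text
angle -3.126212181167403 R 0.05052248269873934 Ft -7.812111135587213 Fr -4.29751099211313 [-7.43573292 -4.92011758 10.33025154]
```

>>> apply_moves(
  travel=[
    [0, 0, 0],
    [0, 0, 0],
    [0, 0, 0],
    [0, 0, 0],
  ],
  dr=[
    [0, 0, 0],
    [0, 0, 0],
    [0, 0, 0],
    [0, 0, 0],
  ],
  grip=50,
)

```text
time_s: 6.95
eef_pos: [0.5697, 0.2244, 0.1077]
tcp_rot: [0.209, 0.978, 0.0, 0.0]
force: [-0.0, -0.7, 0.1]
opening: 0.0484
gripper_force: 0.0
```

>>> apply_moves(
  travel=[
    [0, 0, -0.05],
    [0, 0, -0.1],
    [0, 0, -0.1],
    [0.1, 0, -0.05],
    [0.12, 0, 0],
    [0.12, 0.06, 0],
    [0, 0.12, 0],
    [0, 0.12, 0],
  ],
  dr=[
    [0, 0, 0],
    [0, 0, 0],
    [0, 0, 0],
    [0, 0, 0],
    [0, 0, 0],
    [0, 0, 0],
    [0, 0, 0],
    [0, 0, 0],
  ],
)

```text
time_s: 7.75
eef_pos: [0.4961, 0.3886, 0.2287]
tcp_rot: [0.208, 0.978, 0.001, 0.0]
force: [0.4, 0.6, 0.4]
opening: 0.0502
gripper_force: 0.0
```

Run:
```python
from h import *
a,b=cam("top"),cam("side")
A=cv2.resize(a["image"][115:235,110:210],(400,480),interpolation=cv2.INTER_CUBIC);B=cv2.resize(b["image"][185:305,110:210],(400,480),interpolation=cv2.INTER_CUBIC)
cv2.imwrite("pics/z3.png",np.hstack([A,B]))
for an in (2.93,3.03,3.13,3.23):
    yaw=.097;r=np.array([np.sin(yaw),-np.cos(yaw)]);f=np.array([-np.cos(yaw),-np.sin(yaw)])
    p=np.array([.572,.172])+.05*(np.cos(an)*r+np.sin(an)*f);u,v=proj(a,[*p,.12]);print(an,(u-110)*4,(v-115)*4)
```

```text
2.93 70.715220026623 398.48855035085387
3.03 68.25927183076953 389.0709185604255
3.13 66.75173002288875 379.44088333478317
3.23 66.20642529049246 369.6945315270041
```

View pics/z3.png

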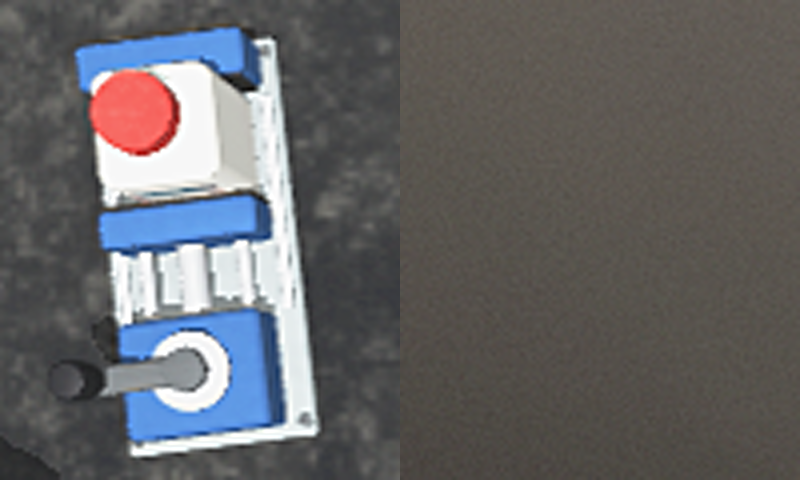

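In the top view the knob is at about (70,380), which puts the crank near 3.13 rad. The bottle stands upright between both jaws, and the arm is clear. The side view is blocked by the arm.

```bash
python3 -c "
from bench import arm
print(arm.job_done())"
```

```text
the job is handed in; nothing more can be done
None
```

I turned the red-capped bottle's vise clockwise to about 3.13 rad, which clamped the bottle upright against the fixed jaw. I then let go, backed the arm clear and handed the job in at about 8 s, without touching the other vise.

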